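# Load a cork block into a spring-pin holding fixture

## Task

Load the cork block that stands on the rails into the holding fixture: with the fingertips, press the red plate down behind the block and keep it down while you push the block along the rails, over the two sunken pins, until it is home against the dark end stop; then let the plate up so that the pins rise behind the block. Only push the block, never pick it up, and leave the hardwood block, the glue jar and the thumb plane beside the fixture where they stand.

Things in the scene. Friction and masses are not known exactly. Their poses are not given: they have to be found in the camera images.
- fixture: Holding fixture fixed to the bench: plywood base 231 x 112 x 12 mm, two pale rails, aluminium side guides (75 mm apart, tops at z = 39 mm). Origin: at bench level, below the middle of the line through the two pins. x: along the rails, the way the block is pushed, towards the end stop; y: across, to the left seen along x; z: up. The base spans x = -155 to +76 mm.
- rail_mid (a point): Point on the fixture's middle line between the pins, at rail height (fixture x = 0, y = 0, z = 30 mm). The rails run the fixture's whole length (|y| 24 to 37 mm), tops at z = 30 mm. Between them is an open trough 48 mm wide, bottom at z = 12 mm. The two steel pins, 8 mm in diameter, come up through the rails at x = 0, y = +30.5 and -30.5 mm.
- gate (a joint): Depth of the spring gate, m: 0 = up, 0.011 = lower limit. Red plate and both pins are one rigid piece that sinks level wherever the plate is pressed. Pin tops: 7 mm above the rails when up; beyond 0.008 they are below the rails and the block can pass. The spring takes 3.5 N to start, 7.5 N at the limit, and lifts the gate when let go; let go under the block, the pins lift the block.
- plate_mid (a point): Centre of the red plate's top face, sinks with it; at fixture x = -61, y = 0, z = 28 mm when up. The plate lies in the trough, 170 mm long (fixture x -146 to +24 mm) and 42 mm wide. At the start the block stands over part of it; its length behind the block (towards -x) is free to press, and it stays under the finger all the way as that pushes the block home.
- stop_face (a point): Foot of the end stop's face, on the fixture's middle line at rail height (fixture x = 55 mm, y = 0, z = 30 mm). The end stop is a dark wooden bar 74 mm wide, 16 mm thick, its top at z = 48 mm.
- block: Loose brown cork block, 44 mm (its x, along the rails) x 70 mm (y, across) x 28 mm high, 20 to 45 g. Origin: centre of its underside, on the rails at fixture z = 30 mm. It starts between the side guides before the pins (origin at fixture x -62 to -34 mm). Home against the end stop its origin is at fixture x = 33 mm, its rear face 7 mm beyond the pins.
- hard_block: Bystander: loose hardwood sanding block 58 x 88 x 34 mm, on the bench beside the fixture. Origin: centre of its underside.
- glue_jar: Bystander: loose closed glass glue jar, 59 mm across, 73 mm high, beside the fixture. Origin: centre of its underside.
- thumb_plane: Bystander: loose little yellow wooden thumb plane 25 x 60 x 34 mm, beside the fixture. Origin: centre of its underside.
Not all that is in view belongs to the job. What is shaped like the block but turquoise or white is not meant.

How it is judged:
By the outcome, as a careful person would: the job done as asked, in the order asked, and still so for the second after the job is handed in, with the robot touching nothing.
It also fails if it takes over 34 s, if anything falls off the work surface, if the arm or the gripper's body presses on something with over 40 N, if the wrist force passes 120 N, or if a joint passes its speed limit or range.

## Robot

A 6-joint arm with a two-finger parallel gripper is mounted at the origin on a cart in front of the work surface, level with it; the furniture and walls round the work are solid. World frame = base frame: x ahead of the robot, y to its left, z up, the work surface at z = 0. Lengths are in m, angles in rad, forces in N, time in s.
With the tool pointing down it reaches from about 0.3 to 0.775 m from the base axis. Payload 14.6 kg.
Tool frame: the origin (TCP) lies at the very end of the fingers, on their centre line; the grasp point (between the pads) lies 19 mm behind it; x points along the fingers, y is the direction in which the jaws open and shut, and the axes are right-handed (so a half turn about x gives the same grasp; the last joint's range is limited). The gripper opens to 94 mm and grips with 3 to 60 N. Pads are 16 mm wide; open, the fingers measure 119 mm over their backs; the gripper's body (75 mm by 177 mm) begins 78 mm behind the grasp point.
Start: joints at [-1.346, 0.3, 1.521, -0, 1.321, -0.067], TCP at [0.158, -0.527, 0.205] pointing down, gripper open.
Joint ranges: [-3.03, 3.03], [-0.79, 2.21], [0.23, 2.52], [-1.04, 4.18], [0, 3.07], [-2.55, 2.55]. Speed limits (rad/s): [2.22, 2.22, 2.57, 3.14, 3.14, 3.14].

## Interface

Orientations are given as [roll, pitch, yaw] about the fixed x, y, z axes, in that order (R = Rz(yaw) Ry(pitch) Rx(roll)).
In Python, from station import ctrl, viewer, hand_in gives the robot as it stands. The module is installed in compiled form; this text tells all that it offers.
- The arm moves only by the tool play_rows, never from a script. Its argument "deltas" is a list that holds one entry, the list of rows, each a list of 7 numbers: the shift along the tool's x, y, z in mm, then the turn, a rotation vector about the tool's x, y, z in rad, then the finger opening in mm, from 0 to 94. In form: [[[dx, dy, dz, ax, ay, az, gripper], ...]]. A call has 1 to 10 rows; each row shifts and turns the commanded pose from where the row before left it, along the tool's axes as they then stand; what a row does not reach is not made up. A row lasts 1/10 s, in which the tool goes at most 50 mm and 8.59 degrees, less where a joint would pass 70% of its speed; a pose out of reach is approached as far as the arm can. A call with a gripper value outside its range is refused whole. The fingers move at their own pace and stop on an object; "grip_force" is the grip in N (left out, the last holds). Time passes only in rows, so rows that do not move let the fingers close. It gives the time, the measured TCP pose, the force and the opening at its end, in the units of the state.
- ctrl.get_obs(): the state, without advancing time (a new reading comes with each control period).
- viewer.camera(name): name is "scene" or "top" or "wrist"; returns a dict with "img" (480x640x3 uint8, red, green, blue), "fx", "fy", "cx", "cy" (pixels), "rvec" (rotation vector, rad) and "tvec" (3), from world to camera coordinates, as OpenCV has them. Camera axes: x right, y down, z forward; pixel columns grow to the right and rows downward; lengths in m; the calibration is good to about 2 mm. A picture is of the moment at which its call begins. There is no depth.
- hand_in(): hands the job in, once; it reports no verdict.
The state is a dict: "time_s": time; "qpos": joint angles; "joint_vel": joint speeds; "tau": joint torques, N m; "ee_pos": TCP position; "eef_rot": TCP orientation; "force": force on the tool from outside, world axes, zero at the start; "moment": the same for the moment, N m; "grip_width": finger opening in m.
Only numpy, scipy, OpenCV 4.12 (cv2) and the standard library are available. Lean on these libraries where they do the work, as an engineer would, in place of code of your own. Each camera call takes 0.05 s, during which the arm holds its last target.

## Working session

There is one attempt and no reset: what is moved stays moved. The work goes in short steps, Python scripts to look and compute and a tool call to move; the robot and the scene stay as the last step left them, time stands still between calls to the robot, and variables do not carry over. Pictures are saved under pics/ and viewed, and the job is handed in when it is done.

Besides the shell and the picture viewer there is one more tool, called after ">>>" as name(argument=value, ...) on one line, values as JSON. play_rows: Moves the arm, as the interface text tells. Its arguments: {"type":"object","properties":{"deltas":{"type":"array","items":{"type":"array","items":{"type":"array","items":{"type":"number"}}}},"grip_force":{"type":"number"}},"required":["deltas"]}

```bash
mkdir -p pics; cat > h.py <<'E'
import numpy as np,cv2
from station import ctrl,viewer
def shot(n,f):
    c=viewer.camera(n); cv2.imwrite(f'pics/{f}.png',c['img'][:,:,::-1]); 
    np.savez(f'pics/{f}.npz',**c); return c
def ray(c,uv,z):
    R=cv2.Rodrigues(np.array(c['rvec'],float))[0];t=np.array(c['tvec'],float).ravel()
    o=-R.T@t; d=R.T@np.array([(uv[0]-c['cx'])/c['fx'],(uv[1]-c['cy'])/c['fy'],1])
    return o+d*(z-o[2])/d[2]
E
python3 - <<'E'
from h import *
for n in ['top','scene']: shot(n,n+'0')
print(ctrl.get_obs())
E
```

```text
{'time_s': 0.1, 'qpos': array([-1.34561896e+00,  3.00403021e-01,  1.52151108e+00, -2.01022598e-05,
        1.32069578e+00, -6.66080744e-02]), 'joint_vel': array([ 0.00079773, -0.00201561,  0.0011452 , -0.00029246,  0.00157906,
       -0.00050405]), 'tau': array([ 3.97878193e-04, -5.32644475e+01, -3.53284621e+01,  7.09418301e-02,
        2.34829163e-02, -5.05712967e-05]), 'ee_pos': array([ 0.15815046, -0.52652964,  0.20495328]), 'eef_rot': array([-1.61826466,  1.56977892,  1.81511842]), 'force': array([-0.03228036,  0.03424843,  0.12539934]), 'moment': array([ 0.05422346,  0.03279103, -0.01845805]), 'grip_width': 0.09409816762315013}
```

View pics/top0.png

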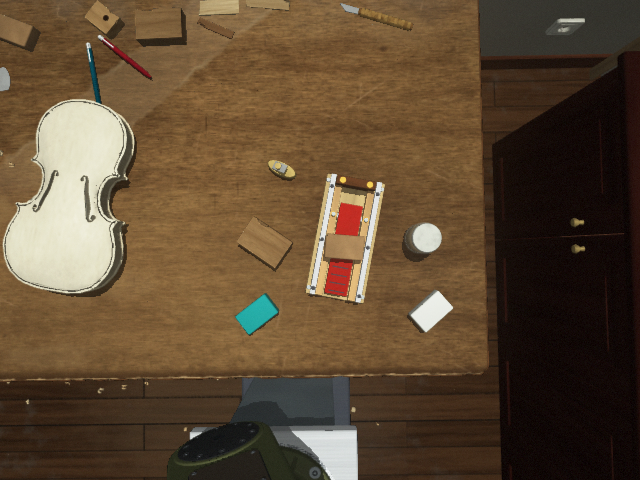

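View pics/scene0.png

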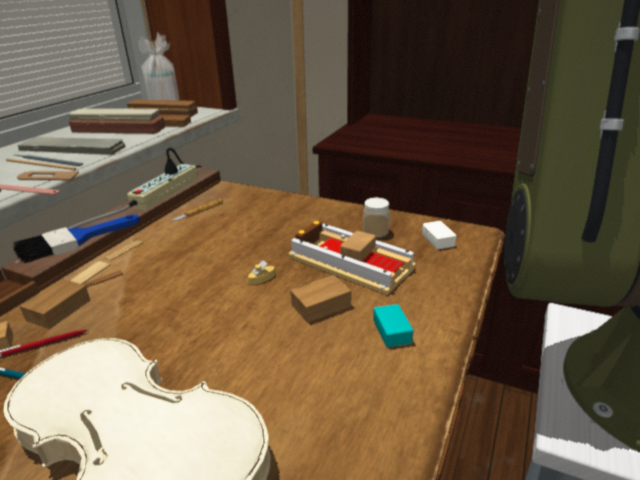

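The top view shows the fixture: the end stop is near (358,183), the open end near (337,298), and the block near (344,248). The hardwood block, jar and plane are at (265,243), (425,238) and (282,169). I'll zoom in next.

```bash
python3 - <<'E'
from h import *
c=dict(np.load('pics/top0.npz'))
im=c['img'][165:310,295:395,::-1]
cv2.imwrite('pics/z0.png',cv2.resize(im,None,fx=4,fy=4,interpolation=cv2.INTER_CUBIC))
R=cv2.Rodrigues(c['rvec'])[0];print(-R.T@c['tvec'],c['fx'],R)
hsv=cv2.cvtColor(c['img'],cv2.COLOR_RGB2HSV)
red=((hsv[...,0]<6)|(hsv[...,0]>174))&(hsv[...,1]>200)&(hsv[...,2]>100)
red[:165]=0;red[310:]=0;red[:,:295]=0;red[:,395:]=0
n,l,s,ce=cv2.connectedComponentsWithStats(red.astype(np.uint8))
for i in range(1,n):
  if s[i,4]>20:
    p=np.argwhere(l==i)[:,::-1].astype(np.float32)
    print(s[i],ce[i]); print(cv2.boxPoints(cv2.minAreaRect(p)), [ray(c,q,.028)[:2].round(4) for q in cv2.boxPoints(cv2.minAreaRect(p))])
E
```

```text
[ 0.49373748 -0.10323317  0.89364869] 465.1124595842798 [[-0.01629401 -0.99981544 -0.01017786]
 [-0.99927999  0.01663242 -0.03410078]
 [ 0.03426377  0.00961489 -0.99936657]]
[336 203  26  32 631] [348.29952456 219.4437401 ]
[[335.35138 232.89188]
 [340.35138 202.89188]
 [361.75677 206.45944]
 [356.75677 236.45944]] [array([ 0.5224, -0.1246]), array([ 0.5782, -0.1349]), array([ 0.5709, -0.1747]), array([ 0.5151, -0.1643])]
[325 262  27  34 529] [337.91493384 277.47826087]
[[324.22266 291.47928]
 [330.2906  259.11703]
 [351.3623  263.06796]
 [345.29437 295.4302 ]] [array([ 0.4141, -0.1021]), array([ 0.4738, -0.1144]), array([ 0.4658, -0.1534]), array([ 0.4062, -0.141 ])]
```

View pics/z0.png

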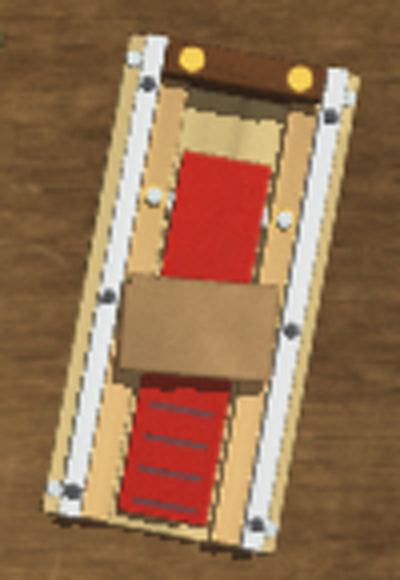

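```bash
python3 - <<'E'
from h import *
from scipy.spatial.transform import Rotation as Ro
c=dict(np.load('pics/top0.npz'))
def P(x,y,z): return ray(c,(295+(x+.5)/4-.5,165+(y+.5)/4-.5),z)[:2]
a,b=P(154,195,.037),P(285,219,.037); m=(a+b)/2; d=b-a
print('pins',a,b,'dist',np.hypot(*d),'mid',m,'yaw',np.arctan2(d[1],d[0])+np.pi/2)
# plate axis (half-pixel extents)
f=np.array([.5746,-.1548]);r=np.array([.4102,-.1216]);d=f-r
print('plate yaw',np.arctan2(d[1],d[0]),np.hypot(*d))
yaw=-.20;u=np.array([np.cos(yaw),np.sin(yaw)]);v=np.array([-u[1],u[0]])
pc=(f+r)/2; print('origin from plate',pc+.061*u,'from pins',m)
# guide end screws etc: base corners at z=12
for n,q in dict(guideLtop=(150,37),guideLbot=(72,515),guideRtop=(338,70),guideRbot=(255,545)).items():
  w=P(*q,.039)-m; print(n,(w@u*1e3).round(1),(w@v*1e3).round(1))
O=m
for q in [(124,275),(280,288),(272,380),(118,370)]:
  w=P(*q,.058)-O; print('blk',(w@u*1e3).round(1),(w@v*1e3).round(1))
o=ctrl.get_obs(); R=Ro.from_euler('xyz',o['eef_rot']).as_matrix(); print(R.round(3))
E
```

```text
pins [ 0.55818651 -0.12092571] [ 0.54607913 -0.18106483] dist 0.061345767904547564 mid [ 0.55213282 -0.15099527] yaw -0.19866721636176665
plate yaw -0.19926646505706058 0.16771881230201935
origin from plate [ 0.55218406 -0.15031883] from pins [ 0.55213282 -0.15099527]
guideLtop 71.3 45.8
guideLbot -151.3 40.9
guideRtop 72.0 -42.2
guideRbot -149.4 -43.8
blk -39.5 37.5
blk -32.5 -32.4
blk -73.7 -36.3
blk -82.0 32.4
[[-0.     0.288 -0.958]
 [ 0.001 -0.958 -0.288]
 [-1.    -0.001 -0.   ]]
```

>>> play_rows(deltas=[[[0, 0, 0, 0.123, 0, 0, 8], [0, 0, 0, 0.123, 0, 0, 8], [0, 0, 0, 0.123, 0, 0, 8], [0, 0, 0, 0.122, 0, 0, 8], [0, -30, -14, 0, 0, 0, 8], [0, -40, -18, 0, 0, 0, 8], [0, -40, -18, 0, 0, 0, 8], [0, -40, -18, 0, 0, 0, 8], [0, -40, -18, 0, 0, 0, 8], [0, -40, -18, 0, 0, 0, 8]]], grip_force=20)

```text
time_s: 1.1
ee_pos: [0.3063, -0.3202, 0.2053]
eef_rot: [-0.794, 1.571, 2.148]
force: [0.0, -0.8, -0.4]
grip_width: 0.0171
```

>>> play_rows(deltas=[[[0, -40, -18, 0, 0, 0, 8], [0, -40, -18, 0, 0, 0, 8], [0, -40, -18, 0, 0, 0, 8], [0, -40, -18, 0, 0, 0, 8], [0, -40, -18, 0, 0, 0, 8], [0, -16, -13, 0, 0, 0, 8], [0, 0, 0, 0, 0, 0, 8], [0, 0, 0, 0, 0, 0, 8]]])

```text
time_s: 1.9
ee_pos: [0.4491, -0.1305, 0.2051]
eef_rot: [0.006, 1.57, 2.949]
force: [-1.4, -0.4, 1.2]
grip_width: 0.0078
```

```bash
cat >> h.py <<'E'
from scipy.spatial.transform import Rotation as Ro
O=np.array([.5521,-.1507]);yaw=-.199;u=np.array([np.cos(yaw),np.sin(yaw)]);v=np.array([-u[1],u[0]])
def st():
    o=ctrl.get_obs();w=o['ee_pos'][:2]-O
    R=Ro.from_euler('xyz',o['eef_rot']).as_matrix()
    print('t',o['time_s'],'fix xyz mm',(w@u*1e3).round(2),(w@v*1e3).round(2),(o['ee_pos'][2]*1e3).round(2),'F u,v,z',(o['force'][:2]@u).round(2),(o['force'][:2]@v).round(2),o['force'][2].round(2),'w',o['grip_width'])
    print('yawerr',np.arctan2(R[0,1]*u[1]-R[1,1]*u[0] if 0 else -(R[:2,1]@u),-(R[:2,1]@v)).round(4),R[:,0].round(4))
E
python3 -c "
from h import *
st(); shot('top','top1'); shot('wrist','wr1')
im=cv2.imread('pics/top1.png')[165:310,295:395];cv2.imwrite('pics/z1.png',cv2.resize(im,None,fx=4,fy=4,interpolation=cv2.INTER_CUBIC))"
```

```text
t 1.9 fix xyz mm -104.98 -0.61 205.1 F u,v,z -1.34 -0.64 1.24 w 0.007838388148743745
yawerr -0.0006 [-8.e-04  2.e-04 -1.e+00]
```

View pics/wr1.png

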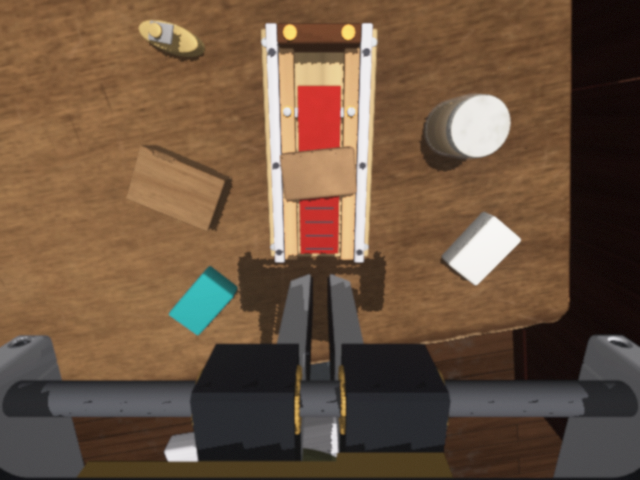

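The wrist view shows the fixture upright and centred (columns 262–377). The fingers are centred over it at column 320, and the block, slightly turned, sits at (318,174). Next I descend behind the block.

>>> play_rows(deltas=[[[30, 0, 0, 0, 0, 0, 8], [40, 0, 0, 0, 0, 0, 8], [40, 0, 0, 0, 0, 0, 8], [30, 0, 0, 0, 0, 0, 8], [15, 0, 0, 0, 0, 0, 8], [10, 0, 0, 0, 0, 0, 8], [0, 0, 0, 0, 0, 0, 8], [0, 0, 0, 0, 0, 0, 8]]])

```text
time_s: 2.8
ee_pos: [0.4496, -0.131, 0.0412]
eef_rot: [2.981, 1.57, -0.36]
force: [-0.7, 0.3, 0.3]
grip_width: 0.0077
```

```bash
python3 -c "
from h import *
st(); shot('scene','s2'); shot('wrist','wr2');st()
im=cv2.imread('pics/s2.png')[200:300,270:430];cv2.imwrite('pics/z2.png',cv2.resize(im,None,fx=5,fy=5,interpolation=cv2.INTER_CUBIC))"
```

```text
t 2.8 fix xyz mm -104.35 -0.94 41.21 F u,v,z -0.7 0.14 0.34 w 0.007700633876033983
yawerr 0.0008 [ 9.e-04 -3.e-04 -1.e+00]
t 2.9 fix xyz mm -104.16 -0.78 41.45 F u,v,z 0.13 0.11 -0.66 w 0.007959934754239714
yawerr 0.0004 [ 1.6e-03 -6.0e-04 -1.0e+00]
```

View pics/z2.png

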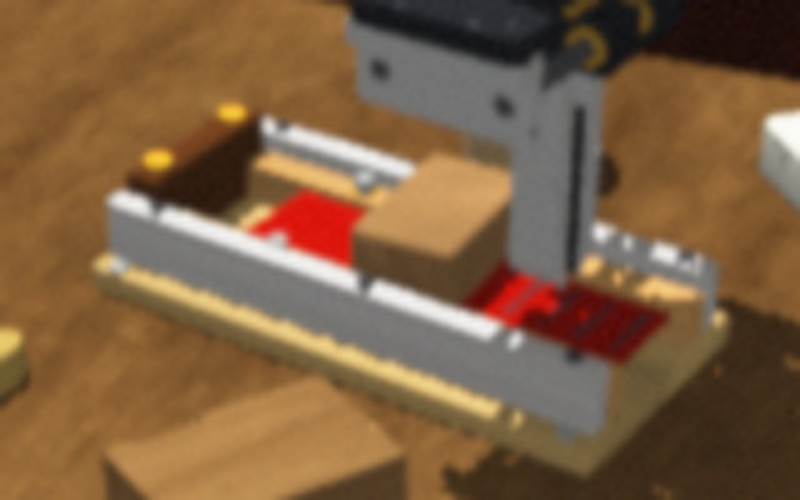

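View pics/wr2.png

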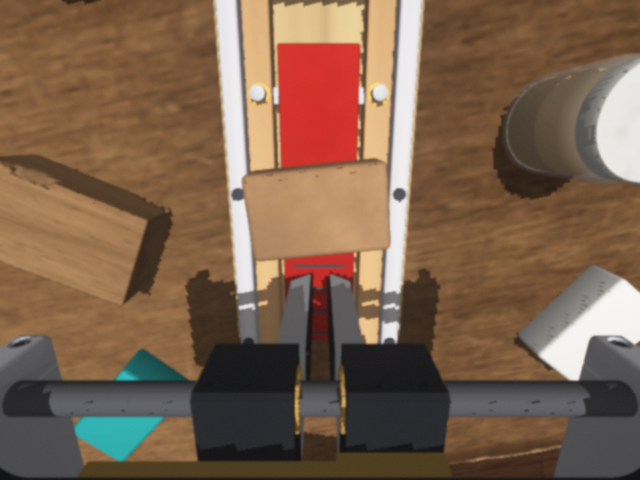

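The views show the fingertips over the free part of the plate. Scene zoom: tip near (545,275). Wrist: tips near row 280, block's rear edge near row 255. Now I press.

>>> play_rows(deltas=[[[6, 0, 0, 0, 0, 0, 8], [4, 0, 0, 0, 0, 0, 8], [3, 0, 0, 0, 0, 0, 8], [3, 0, 0, 0, 0, 0, 8], [3, 0, 0, 0, 0, 0, 8], [2, 0, 0, 0, 0, 0, 8], [0, 0, 0, 0, 0, 0, 8], [0, 0, 0, 0, 0, 0, 8]]])

```text
time_s: 3.7
ee_pos: [0.4493, -0.1305, 0.0195]
eef_rot: [-0.251, 1.571, 2.691]
force: [-2.6, 1.0, 5.1]
grip_width: 0.0081
```

```bash
python3 -c "
from h import *
st(); shot('wrist','wr3');st();shot('scene','s3');st()"
```

```text
t 3.7 fix xyz mm -104.72 -0.5 19.49 F u,v,z -2.76 0.48 5.07 w 0.00810641747668731
yawerr 0.0001 [-2.e-04  1.e-04 -1.e+00]
t 3.75 fix xyz mm -104.73 -0.5 19.5 F u,v,z -2.8 0.93 4.76 w 0.008121341604755998
yawerr 0.0002 [-2.e-04  1.e-04 -1.e+00]
t 3.8 fix xyz mm -104.72 -0.52 19.55 F u,v,z -2.7 -0.47 5.84 w 0.007875702780945567
yawerr 0.0002 [-1.e-04  1.e-04 -1.e+00]
```

View pics/wr3.png

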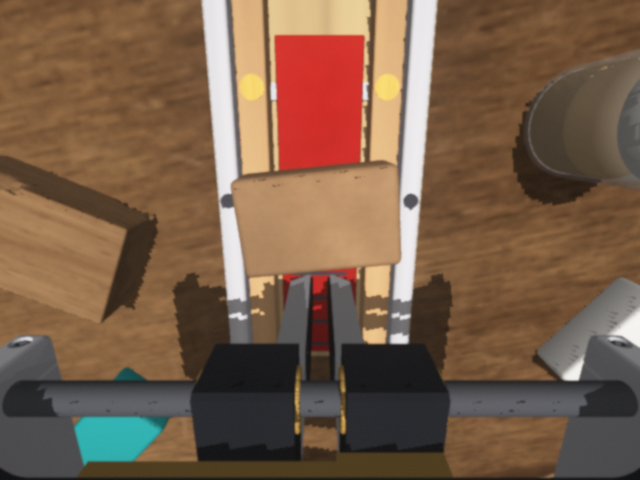

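Both pins are sunk; only the yellow bores show, at (251,87) and (387,87). I'll go a little deeper and start pushing.

>>> play_rows(deltas=[[[1, 0, 0, 0, 0, 0, 8], [0.5, 0, -3, 0, 0, 0, 8], [0, 0, -5, 0, 0, 0, 8], [0, 0, -4, 0, 0, 0, 8], [0, 0, -3, 0, 0, 0, 8], [0, 0, -3, 0, 0, 0, 8], [0, 0, -3, 0, 0, 0, 8], [0, 0, -3, 0, 0, 0, 8], [0, 0, -3, 0, 0, 0, 8], [0, 0, -3, 0, 0, 0, 8]]])

```text
time_s: 4.8
ee_pos: [0.4784, -0.1364, 0.0179]
eef_rot: [-0.044, 1.569, 2.898]
force: [-4.8, 0.8, 6.3]
grip_width: 0.0084
```

```bash
python3 -c "
from h import *
st(); shot('wrist','wr4');st();shot('scene','s4');st()"
```

```text
t 4.8 fix xyz mm -75.07 -0.53 17.88 F u,v,z -4.88 -0.21 6.3 w 0.00840960310023876
yawerr 0.0002 [-1.3e-03  3.0e-04 -1.0e+00]
t 4.85 fix xyz mm -74.66 -0.54 17.97 F u,v,z -4.07 0.58 5.88 w 0.008140834979467167
yawerr 0.0002 [-9.e-04  2.e-04 -1.e+00]
t 4.9 fix xyz mm -74.7 -0.55 17.98 F u,v,z -2.31 0.06 5.95 w 0.008256718900601468
yawerr 0.0002 [-5.e-04  1.e-04 -1.e+00]
```

View pics/wr4.png

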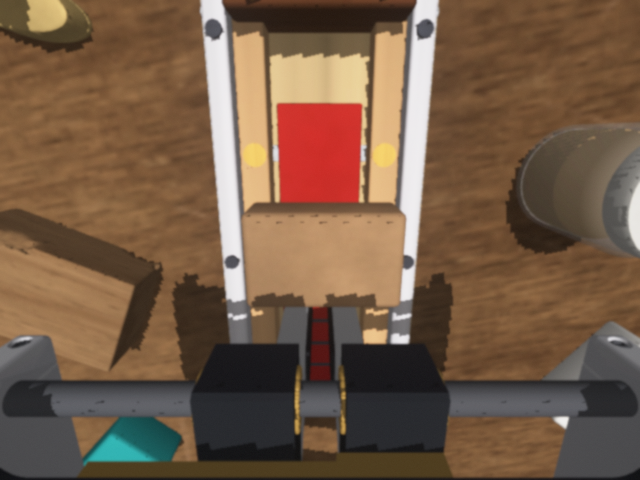

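The block is now square against the fingers, with its rear edge near row 303, and the pins are still down. I'll keep pushing.

>>> play_rows(deltas=[[[0, 0, -3.5, 0, 0, 0, 8], [0, 0, -3.5, 0, 0, 0, 8], [0, 0, -3.5, 0, 0, 0, 8], [0, 0, -3.5, 0, 0, 0, 8], [0, 0, -3.5, 0, 0, 0, 8], [0, 0, -3.5, 0, 0, 0, 8], [0, 0, -3.5, 0, 0, 0, 8], [0, 0, -3.5, 0, 0, 0, 8], [0, 0, -3.5, 0, 0, 0, 8], [0, 0, -3.5, 0, 0, 0, 8]]])

```text
time_s: 5.9
ee_pos: [0.5128, -0.1433, 0.0179]
eef_rot: [-0.016, 1.57, 2.926]
force: [-5.5, 0.6, 5.8]
grip_width: 0.0081
```

```bash
python3 -c "
from h import *
st(); shot('wrist','wr5');st()"
```

```text
t 5.9 fix xyz mm -40.02 -0.55 17.91 F u,v,z -5.49 -0.49 5.78 w 0.008117292622661062
yawerr 0.0002 [-1.2e-03  3.0e-04 -1.0e+00]
t 5.95 fix xyz mm -39.56 -0.56 17.98 F u,v,z -3.57 0.35 5.73 w 0.008215069989949784
yawerr 0.0002 [-8.e-04  2.e-04 -1.e+00]
```

View pics/wr5.png

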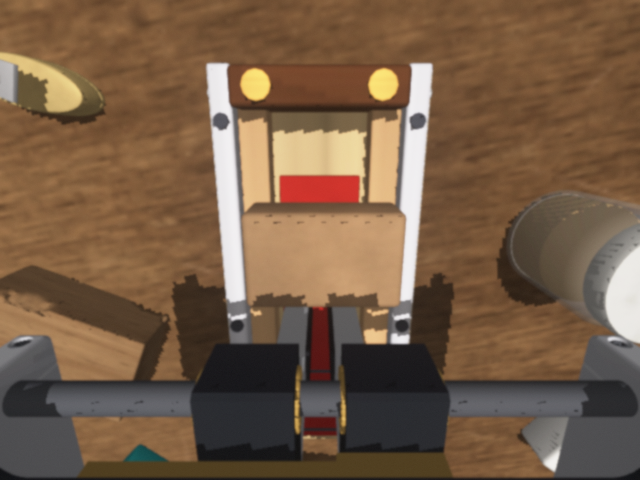

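The block, with its rear edge near row 303, is square over the pins. The stop is at rows 65–108, so there is about 40 mm to go.

>>> play_rows(deltas=[[[0, 0, -3.5, 0, 0, 0, 8], [0, 0, -3.5, 0, 0, 0, 8], [0, 0, -3.5, 0, 0, 0, 8], [0, 0, -3.5, 0, 0, 0, 8], [0, 0, -3.5, 0, 0, 0, 8], [0, 0, -3.5, 0, 0, 0, 8], [0, 0, -3.5, 0, 0, 0, 8], [0, 0, -3.5, 0, 0, 0, 8], [0, 0, -3.5, 0, 0, 0, 8], [0, 0, -3.5, 0, 0, 0, 8]]])

```text
time_s: 6.95
ee_pos: [0.5471, -0.1503, 0.0179]
eef_rot: [0.008, 1.57, 2.95]
force: [-4.8, 0.4, 5.7]
grip_width: 0.0078
```

```bash
python3 -c "
from h import *
st(); shot('wrist','wr6');st()"
```

```text
t 6.95 fix xyz mm -5.0 -0.57 17.9 F u,v,z -4.82 -0.51 5.72 w 0.0077807421467338
yawerr 0.0002 [-1.2e-03  2.0e-04 -1.0e+00]
t 7.0 fix xyz mm -4.53 -0.58 18.0 F u,v,z -2.81 -0.31 6.1 w 0.007952686249225006
yawerr 0.0002 [-7.e-04  1.e-04 -1.e+00]
```

View pics/wr6.png

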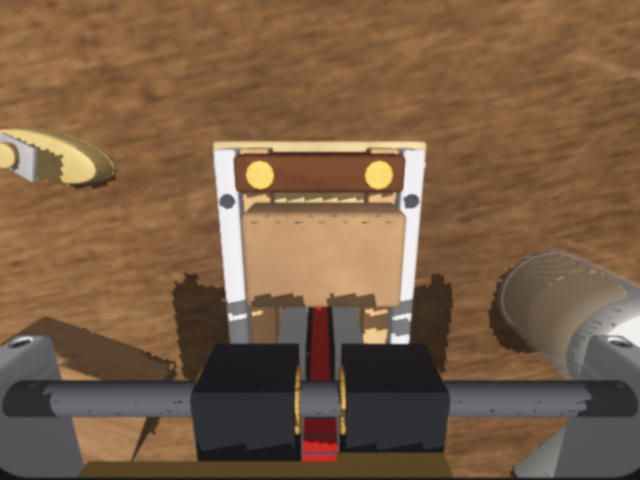

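The gap to the stop is about 7 mm (rows 192–207). I'll close it slowly and watch the force.

>>> play_rows(deltas=[[[0, 0, -2, 0, 0, 0, 8], [0, 0, -2, 0, 0, 0, 8], [0, 0, -1, 0, 0, 0, 8], [0, 0, -1, 0, 0, 0, 8], [0, 0, -0.5, 0, 0, 0, 8]]])

```text
time_s: 7.5
ee_pos: [0.5534, -0.1515, 0.0179]
eef_rot: [-0.01, 1.57, 2.932]
force: [-4.9, 1.2, 5.8]
grip_width: 0.008
```

>>> play_rows(deltas=[[[0, 0, -0.5, 0, 0, 0, 8], [0, 0, -0.5, 0, 0, 0, 8]]])

```text
time_s: 7.7
ee_pos: [0.5538, -0.1516, 0.0179]
eef_rot: [-0.025, 1.568, 2.917]
force: [-12.8, 2.8, 11.3]
grip_width: 0.0081
```

```bash
python3 -c "
from h import *
st(); shot('wrist','wr7');st()"
```

```text
t 7.7 fix xyz mm 1.85 -0.57 17.91 F u,v,z -13.1 0.17 11.32 w 0.008068559078622818
yawerr 0.0001 [-2.6e-03  6.0e-04 -1.0e+00]
t 7.75 fix xyz mm 1.83 -0.57 17.95 F u,v,z -9.87 -0.21 8.65 w 0.00778380619882897
yawerr 0.0001 [-2.7e-03  6.0e-04 -1.0e+00]
```

View pics/wr7.png

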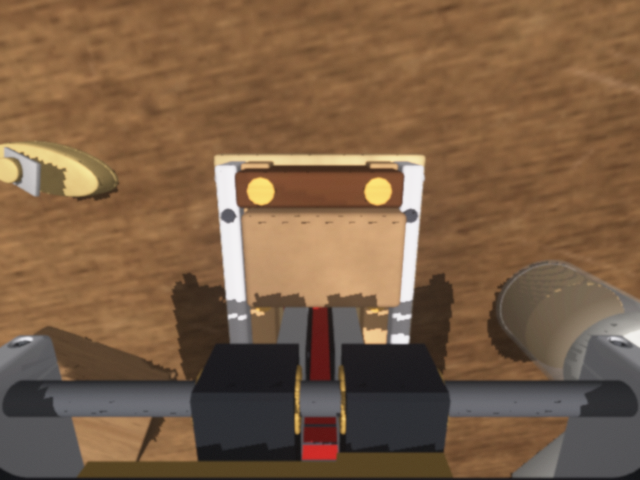

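The force rose to 13 N and the block now meets the stop, with no gap at row 208. I'll back off slightly with the plate still down, check, then let it rise.

>>> play_rows(deltas=[[[0, 0, 1, 0, 0, 0, 8], [0, 0, 1, 0, 0, 0, 8], [0, 0, 1, 0, 0, 0, 8], [0, 0, 1, 0, 0, 0, 8], [0, 0, 0, 0, 0, 0, 8]]])

```text
time_s: 8.25
ee_pos: [0.5522, -0.1514, 0.0189]
eef_rot: [3.059, 1.567, -0.282]
force: [3.7, -0.5, 5.8]
grip_width: 0.0082
```

```bash
python3 -c "
from h import *
st(); shot('wrist','wr8');st()"
```

```text
t 8.25 fix xyz mm 0.2 -0.63 18.88 F u,v,z 3.74 0.29 5.75 w 0.008200172319584424
yawerr 0.0002 [ 0.0036 -0.001  -1.    ]
t 8.3 fix xyz mm 0.21 -0.65 18.88 F u,v,z 2.78 -0.62 5.91 w 0.00829489433794777
yawerr 0.0003 [ 0.0036 -0.001  -1.    ]
```

View pics/wr8.png

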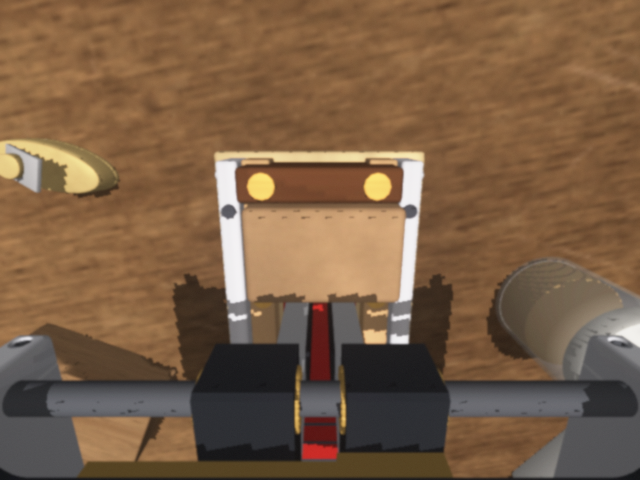

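The block stayed against the stop and the finger has come free of it. Now I raise.

>>> play_rows(deltas=[[[-2, 0, 0, 0, 0, 0, 8], [-3, 0, 0, 0, 0, 0, 8], [-4, 0, 0, 0, 0, 0, 8], [-5, 0, 0, 0, 0, 0, 8], [-10, 0, 0, 0, 0, 0, 8], [-20, 0, 0, 0, 0, 0, 8], [-40, 0, 0, 0, 0, 0, 8], [-40, 0, 0, 0, 0, 0, 8], [-40, 0, 20, 0, 0, 0, 8], [0, 0, 20, 0, 0, 0, 8]]])

```text
time_s: 9.3
ee_pos: [0.5126, -0.1435, 0.1873]
eef_rot: [2.996, 1.564, -0.344]
force: [-0.4, -0.4, -1.0]
grip_width: 0.0079
```

>>> play_rows(deltas=[[[0, 0, 40, 0, 0, 0, 8], [0, 0, 40, 0, 0, 0, 8], [0, 0, 40, 0, 0, 0, 8], [0, 0, 0, 0, 0, 0, 8], [0, 0, 0, 0, 0, 0, 8]]])

```text
time_s: 9.8
ee_pos: [0.3939, -0.1194, 0.1828]
eef_rot: [2.972, 1.57, -0.369]
force: [0.9, -0.3, 0.5]
grip_width: 0.0079
```

```bash
python3 - <<'E'
from h import *
st(); shot('scene','s9'); shot('top','t9');shot('wrist','wr9')
im=cv2.imread('pics/s9.png')[200:300,270:430];a=cv2.resize(im,None,fx=4,fy=4,interpolation=cv2.INTER_CUBIC)
im=cv2.imread('pics/wr9.png')[0:300,180:480]
cv2.imwrite('pics/z9.png',a);cv2.imwrite('pics/z9w.png',cv2.resize(im,None,fx=2,fy=2,interpolation=cv2.INTER_CUBIC))
E
```

```text
t 9.8 fix xyz mm -161.23 -0.56 182.76 F u,v,z 0.99 -0.13 0.54 w 0.007926233679420362
yawerr 0.0005 [ 1.1e-03 -4.0e-04 -1.0e+00]
```

View pics/z9.png

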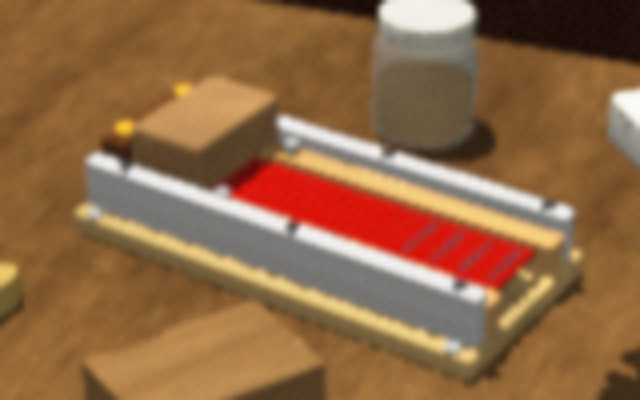

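View pics/z9w.png

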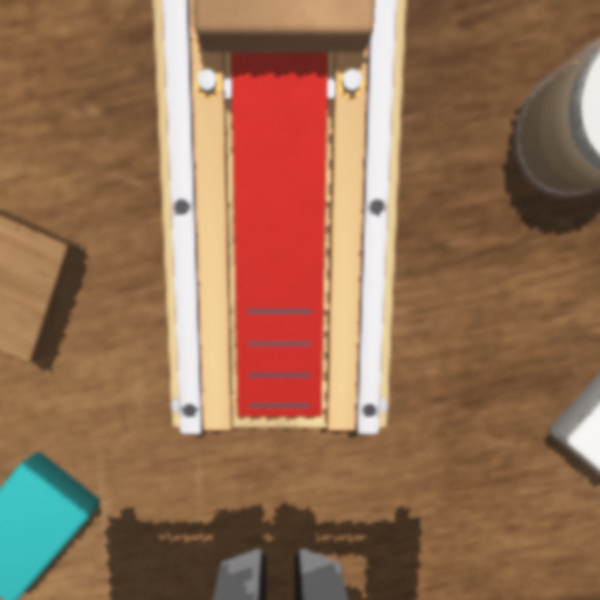

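View pics/t9.png

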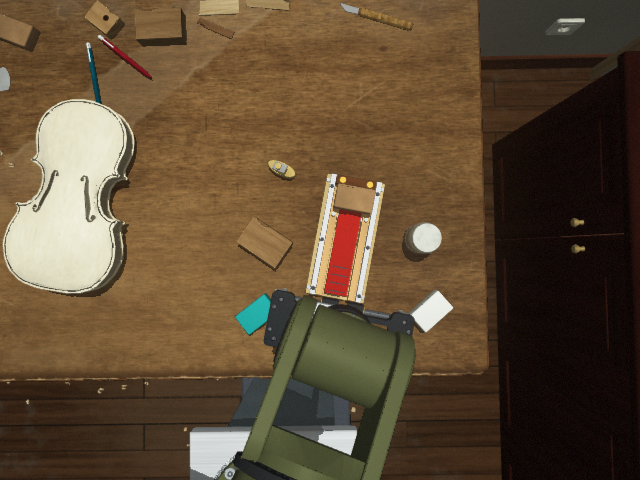

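The pins are up behind the block (wrist zoom (207,80) and (351,80)), and the bystanders look unmoved. One last numeric check before handing in.

```bash
python3 - <<'E'
from h import *
c=dict(np.load('pics/t9.npz'));c0=dict(np.load('pics/top0.npz'))
img=c['img'];hsv=cv2.cvtColor(img,cv2.COLOR_RGB2HSV)
# profile along the middle line at z=.058
R=cv2.Rodrigues(c['rvec'])[0]
for x in range(-6,72,2):
  w=np.array([*(O+x/1e3*u),.058]);p=R@w+c['tvec'].ravel();q=[p[0]/p[2]*c['fx']+c['cx'],p[1]/p[2]*c['fy']+c['cy']]
  print(x,img[round(q[1]),round(q[0])],end=' ')
for n,(x,y,X,Y) in dict(hard=(230,210,298,275),jar=(398,215,450,265),plane=(262,155,300,185)).items():
  print('\n',n,'max diff',np.abs(c['img'][y:Y,x:X].astype(int)-c0['img'][y:Y,x:X]).max(),end='')
E
```

```text
-6 [196  47  38] -4 [195  45  38] -2 [193  45  37] 0 [193  42  32] 2 [98 35 28] 4 [97 34 27] 6 [95 31 24] 8 [89 40 31] 10 [80 62 44] 12 [124  96  65] 14 [161 125  86] 16 [172 136  92] 18 [173 138  92] 20 [172 137  90] 22 [172 135  92] 24 [173 135  91] 26 [175 138  92] 28 [173 137  93] 30 [169 132  88] 32 [169 134  90] 34 [172 137  94] 36 [175 138  92] 38 [174 138  92] 40 [172 135  91] 42 [171 135  91] 44 [172 136  92] 46 [174 138  93] 48 [174 138  93] 50 [177 140  94] 52 [173 137  90] 54 [167 131  88] 56 [103  63  39] 58 [99 62 35] 60 [104  66  36] 62 [108  67  37] 64 [111  70  42] 66 [111  70  41] 68 [110  68  41] 70 [114  82  51] 
 hard max diff 10
 jar max diff 8
 plane max diff 8
```

The block's top spans fixture x of about 11 to 55 mm, which is home, and the bystanders haven't moved.

```bash
python3 -c "
from station import hand_in
print(hand_in())"
```

```text
the job is handed in; nothing more can be done
None
```

The cork block is loaded in the fixture and the job is handed in. I pressed the red plate down behind the block, to about 10 mm deep. Keeping it down, I pushed the block over the pins until it met the end stop; the push force rose to about 13 N there. I then backed off about 2 mm with the plate still down, and raised the fingers so the pins came up.

- **Block position:** in the last top view it spans about x = 11 to 55 mm along the fixture, which is home against the stop.
- **Pins:** both are up behind the block.
- **Bystanders:** the hardwood block, the glue jar and the thumb plane look the same as at the start in the top view.
- **Robot:** it was clear of everything at hand-in, about 10 s on the clock.

None of the checks failed or disagreed. While backing off, the tool moved 1.6 mm of the 4 mm commanded and rose about 1 mm. The gate was still about 9 mm deep then, past the 8 mm the block needs to pass.

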